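Shut the gearbox cover and lock its quarter-turn cam

ROBOT

A 6-joint arm with a two-finger parallel gripper is mounted at the origin on the work surface. World frame = base frame: x ahead of the robot, y to its left, z up, the work surface at z = 0. Lengths are in m, angles in rad, forces in N, time in s.
With the tool pointing down it reaches from about 0.15 to 0.775 m from the base axis. Payload 6.1 kg.
Tool frame: the origin (TCP) lies at the centre of the arm's flange, where the gripper is bolted on; the fingertips stand 173 mm ahead of it and the grasp point (between the pads) lies 155 mm ahead of it (bot.tcp_to_tips is the distance from the TCP to the fingertips, in m); z points along the fingers, y is the line along which they close (so a half turn about z gives the same grasp; the last joint's range is limited). The gripper opens to 85 mm and grips with 20 to 120 N. Pads are 22 mm wide; open, the fingers measure 114 mm over their backs; the gripper's body (76 mm by 85 mm) begins 54 mm behind the grasp point. The pads swing forward as they close: fully open they stand 13 mm farther back than shut.
Start: joints at [1.172, 0.126, -0.04, 1.405, 0, 1.571], TCP at [0.204, 0.484, 0.405] pointing down, gripper open.
Joint ranges: [-2.72, 2.72], [-0.95, 1.95], [-1.27, 1.35], [-1.78, 2.02], [-1.46, 1.47], [-3.14, 3.14]. Speed limits (rad/s): [2.39, 2.39, 3.01, 3.14, 3.14, 3.14].

INTERFACE

Orientations are given as a 3x3 rotation matrix whose columns are the frame's x, y, z axes.
In Python, from bench import bot, vision gives the robot as it stands.
- The arm moves only by the shell command python3 -m pendant 'ROWS'. ROWS is JSON, a list of rows, each a list of 7 numbers: the shift along the tool's x, y, z as a fraction of full scale, then the turn, a rotation vector about the tool's x, y, z as a fraction of full scale, then the closure, from 0 (fully open) to 1 (shut). A call has exactly 8 rows; each row shifts and turns the commanded pose from where the row before left it, along the tool's axes as they then stand; what a row does not reach is not made up. Full scale, the value 1, is 6 cm for a shift and 6 degrees for a turn. A row lasts 1/8 s, in which the tool goes at most 62.5 mm and 10.7 degrees, less where a joint would pass 70% of its speed; a pose out of reach is approached as far as the arm can. A call with a number of a shift or a turn outside -1 to 1 is refused whole. A call with a gripper value outside its range is refused whole. The fingers move at their own pace and stop on an object; the grip force is fixed at half the most. Time passes only in rows, so rows that do not move let the fingers close, or fill a call up. It gives the time, the measured TCP pose, the force, the opening and the grip force at its end, in the units of the state.
- bot.get_state(): the state, without advancing time (a new reading comes with each control period).
- vision.get_image(name): name is "scene" or "top" or "wrist"; returns a dict with "img" (480x640x3 uint8, red, green, blue), "fx", "fy", "cx", "cy" (pixels), "distortion" ([k1, k2, p1, p2, k3] as OpenCV has them; the pictures are not rectified), "camera_from_world" (4x4, takes a point from world to camera coordinates). Camera axes: x right, y up, looking along -z (the intrinsics and any distortion apply to the point x, -y, -z); pixel columns grow to the right and rows downward; lengths in m; the calibration is good to about 2 mm. A picture is of the moment at which its call begins. There is no depth.
- bot.close_job(): hands the job in; it is judged then, once.
The state is a dict: "clock": time; "joint_pos": joint angles; "qvel": joint speeds; "joint_torque": joint torques, N m; "eef_pos": TCP position; "eef_rot": TCP orientation; "wrist_force": force on the tool from outside, world axes, zero at the start; "moment": the same for the moment, N m; "width": finger opening in m; "grip_force": force on a finger pad.
Only numpy, scipy, OpenCV 4.12 (cv2) and the standard library are available. Lean on these libraries where they do the work, as an engineer would, in place of code of your own. Each camera call takes 0.05 s, during which the arm holds its last target. There are 200 camera calls.

TASK

Push the hinged cover of the cast aluminium housing fully shut with your fingertips, then set a fingertip in the slot of the round steel cam head in front of it and turn the head clockwise to its stop, so that its tongue lies over the closed cover and locks it. Only push: do not grip the head by its outside, do not swing the cover further open, and leave the loose things on and around the housing where they are. Finish with the hand clear.

Things in the scene. Friction and masses are not known exactly. Their poses are not given: they have to be found in the camera images.
- housing: Fixed cast aluminium housing, about 300 mm wide (its y) and 302 mm long (its x, from -65 to +237 mm), flat top 70 mm above the bench. Four bosses at its sides (x = 20 and 190 mm, y = +-150 mm, radius 22 mm) carry bolt heads up to 88 mm. Origin on the bench, straight under the axis of the cam head; its x points from the cam head towards the cover and its hinge, z up. Position and yaw vary.
- cover (a joint): Angle of the aluminium cover (148 mm long, 188 mm wide, 8 mm thick, 0.45 kg), 0 = fully shut (top face flush with the housing's top, 70 mm up), growing as its free edge, the one nearest the cam head, rises. Hinge line: parallel to the housing's y at housing x = 200 mm, height 70 mm, in the plane of the cover's top face. It starts some 0.3 to 0.75 rad open, stays where it is left and takes about 2 to 5 N to push down. It has a hard stop at 0.
- cover_edge (a point): Middle of the free edge of the cover's top face, 148 mm from the hinge line; with the cover shut it lies at housing x = 52 mm, y = 0, height 70 mm.
- cam (a joint): Angle of the cam head: 0 = open (slot and tongue parallel to the cover's free edge, tongue pointing to housing +y), grows as the head turns clockwise seen from above, to a hard stop at 1.571 rad = locked (tongue pointing to housing +x, over the cover's edge). Starts 0 to 0.35. Stiff: about 0.12 N m of friction, i.e. some 4 to 5 N at a fingertip 26 mm off the axis; stays where it is left. The tongue cannot pass through the cover.
- finger_slot: The slot in the cam head's top, with its two upright walls: 38 mm wide, 18 mm deep, open at both ends, cut right across the round steel head (92 mm across; bright lands, dark slot floor). Origin on the head's axis on the flat slot floor, 82 mm above the bench; walls rise to 100 mm. Its x runs along the slot towards the tongue, z up. The tongue is a dark steel bar 26 mm wide, just under the slot floor (73 to 79 mm above the bench), reaching 83 mm from the axis.
- head_outside: The outer parts of the two raised D-shaped lands of the cam head (from 27 mm either side of the slot's centre line to the round edge), the same origin and axes as the slot. Not to be gripped or pushed hard.
- bushing: Brass bushing, 32 mm across, 30 mm high, standing on the housing's top beside the cam head. Origin at its underside. Leave it.
- socket: Steel wrench socket, 24 mm across, 38 mm high, standing on the housing's top beside the cover. Origin at its underside. Leave it.
- driver: Screwdriver, 190 mm long, black handle, lying on the bench beside the housing. Leave it.
- wrench: Steel wrench, 170 mm long, lying on the bench between the robot and the housing. Leave it.
- bottle: White plastic bottle, 40 mm across, 100 mm high, standing on the bench. Origin at its underside. Leave it.
- timer: Black bench timer, 30 x 60 x 65 mm high, standing on the bench. Origin at its underside. Leave it.
- tray: Grey parts tray, 130 x 100 x 30 mm, on the bench beside the housing. Origin at its underside. Leave it.

How it is judged:
On the way, in this order (a step that is already met when the one before it is completed fails the run):
1. the cover is pushed fully shut (within 0.025 rad) (value of joint cover below 0.025 rad), for 0.2 s.
2. with the cover shut, the head is turned past the middle of its travel by fingers pressing on the slot's walls (value of joint cam between 0.6 and 1.4 rad and value of joint cover below 0.035 rad and contact force between the fingers and finger_slot above 0.3 N), for 0.05 s.
At the end, for the whole second after the job is handed in: The cover is shut (within 0.025 rad) and the cam head stands at its locked stop (1.45 rad or more of 1.571), both at rest (value of joint cam above 1.45 rad and value of joint cover below 0.025 rad and velocity of joint each of cam, cover below 0.05 rad/s); the robot touches nothing.
It fails at once if the cover is swung further open (beyond 0.9 rad) (value of joint cover above 0.9 rad).
It fails at once if the cam head is gripped or pushed by its outside (over 8 N) (contact force between the fingers and head_outside above 8 N).
It fails at once if a loose bystander is moved more than 25 mm or lifted (distance of any of bushing, socket, driver, wrench, bottle, timer, tray from where it was at the start of the episode above 0.025 m).
It also fails if it takes over 48 s, if anything falls off the work surface, if the arm or the gripper's body presses on something with over 40 N, if the wrist force passes 120 N, or if a joint passes its speed limit or range.

## Working session

There is one attempt and no reset: what is moved stays moved. The work goes in short steps, Python scripts to look and compute and a shell command to move; the robot and the scene stay as the last step left them, time stands still between calls to the robot, and variables do not carry over. Pictures are saved under pics/ and viewed, at most 10 in all, crops included, and the job is handed in when it is done.

```bash
ls; mkdir -p pics
python3 - <<'E'
from bench import bot, vision
import cv2, numpy as np
for n in ("scene","top"):
    d=vision.get_image(n); cv2.imwrite(f"pics/{n}0.png",d["img"][:,:,::-1]); 
    print(n,d["fx"],d["fy"],d["cx"],d["cy"],d["distortion"]); print(np.round(d["camera_from_world"],4).tolist())
s=bot.get_state(); print(s["clock"],s["eef_pos"],np.round(s["eef_rot"],3).tolist(),s["width"],bot.tcp_to_tips)
E
```

```text
pics
scene 472.7985490013123 472.7985490013123 315.757074893542 241.28144620679626 [-0.11147746  0.          0.          0.          0.        ]
[[0.762, 0.6474, 0.014, -0.4785], [-0.4593, 0.525, 0.7165, 0.1604], [0.4565, -0.5524, 0.6974, -1.3223], [0.0, 0.0, 0.0, 1.0]]
top 509.8177749239913 509.8177749239913 325.17675078573177 247.39337461832625 [-0.02844323  0.          0.          0.          0.        ]
[[-0.0002, -0.9999, -0.0154, 0.1056], [0.9909, -0.0023, 0.1346, -0.5558], [-0.1346, -0.0153, 0.9908, -1.3506], [0.0, 0.0, 0.0, 1.0]]
0.1 [0.20381071 0.4836996  0.40396229] [[-0.922, 0.388, -0.001], [0.388, 0.922, -0.001], [-0.0, -0.002, -1.0]] 0.08511442181075553 0.1734
```

View pics/top0.png

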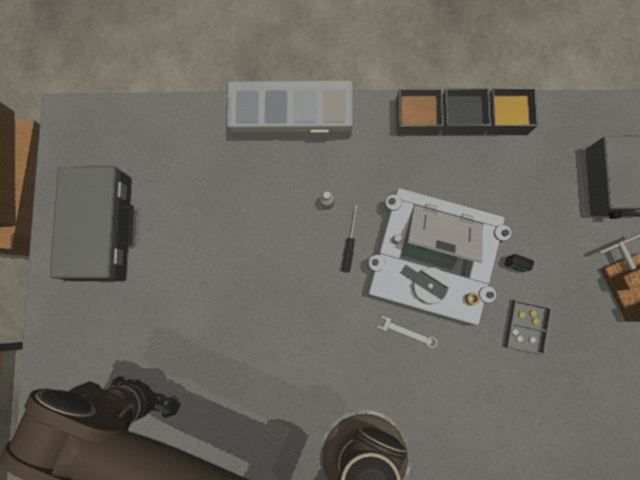

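View pics/scene0.png

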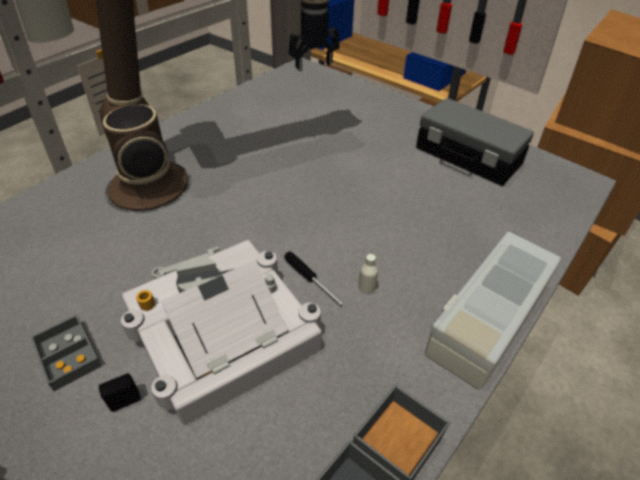

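The top view shows the housing at about (370-512, 190-322). Its bosses are near (393,203), (502,233), (376,263) and (487,295), the cam is near (430,285) with its dark slot and tongue pointing left, the bushing is at (472,298) and the socket at (398,239). I'll zoom in for precise pixels.

```bash
cat > h.py <<'E'
from bench import bot, vision
import cv2, numpy as np
def cam(n):
    d=vision.get_image(n); d["K"]=np.array([[d["fx"],0,d["cx"]],[0,d["fy"],d["cy"]],[0,0,1]]); return d
def ray(d,uv):
    p=cv2.undistortPoints(np.array([[uv]],float),d["K"],np.array(d["distortion"]))[0,0]
    M=np.array(d["camera_from_world"]); R=M[:3,:3]; c=-R.T@M[:3,3]
    return c,R.T@np.array([p[0],-p[1],-1])
def onz(d,uv,z):
    c,r=ray(d,uv); return c+r*(z-c[2])/r[2]
def pix(d,P):
    M=np.array(d["camera_from_world"]); q=M[:3,:3]@np.array(P)+M[:3,3]; q=q*[1,-1,-1]
    return cv2.projectPoints(q[None],np.zeros(3),np.zeros(3),d["K"],np.array(d["distortion"]))[0].ravel()
E
python3 - <<'E'
import cv2
a=cv2.imread("pics/top0.png")[180:330,360:520]
cv2.imwrite("pics/topc.png",cv2.resize(a,None,fx=4.0,fy=4.0,interpolation=cv2.INTER_CUBIC))
a=cv2.imread("pics/scene0.png")[230:420,110:330]
cv2.imwrite("pics/scenec.png",cv2.resize(a,None,fx=3.0,fy=3.0,interpolation=cv2.INTER_CUBIC))
E
```

```text
(no output)
```

View pics/topc.png

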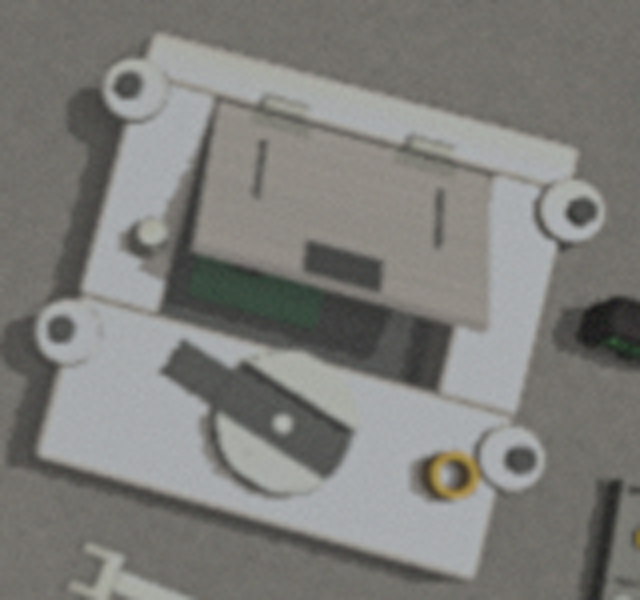

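View pics/scenec.png

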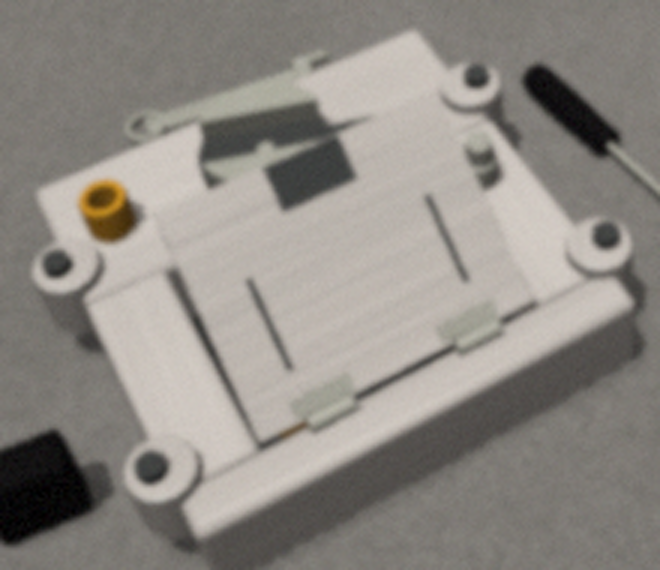

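```bash
cat > m.py <<'E'
from h import *
import json
H=np.array([[190,150],[190,-150],[20,150],[20,-150]])/1e3
d=cam("top"); g=cv2.cvtColor(d["img"],cv2.COLOR_RGB2GRAY)
P=[]
for u,v in [(391.7,201.2),(505.5,232.7),(375.2,262.2),(490,295)]:
    x0,y0=int(u)-7,int(v)-7; w=255-cv2.resize(g[y0:y0+15,x0:x0+15],None,fx=4,fy=4,interpolation=cv2.INTER_CUBIC).astype(int)
    yy,xx=np.mgrid[:60,:60]; m=(w>150)&((xx-30)**2+(yy-30)**2<16**2)
    uv=(x0+(xx[m].mean()+.5)/4-.5,y0+(yy[m].mean()+.5)/4-.5); P.append(onz(d,uv,.088)[:2]); print(uv,m.sum(),P[-1])
P=np.array(P)
A,_=cv2.estimateAffinePartial2D(H,P,method=cv2.LMEDS); s=np.hypot(A[0,0],A[1,0]); yaw=np.arctan2(A[1,0],A[0,0])
R=np.array([[np.cos(yaw),-np.sin(yaw)],[np.sin(yaw),np.cos(yaw)]]); t=P.mean(0)-R@H.mean(0)
print("scale",s,"yaw",yaw,"t",t,"res mm",(1e3*(P-(H@R.T+t))).round(1).tolist())
c=lambda a,b:(360+(a+.5)/4-.5,180+(b+.5)/4-.5)
h=lambda p:((p[:2]-t)@R)*1e3
print("pin",h(onz(d,c(283,424),.084)))
for q,z in [((185,342),.079),((163,374),.079),((452,475),.100),((150,232),.108)]: print(h(onz(d,c(*q),z)))
Hw=lambda x,y,z:np.r_[R@[x,y]+t,z]
for q,y in [((190,252),.094),((487,328),-.094)]:
    best=min(np.arange(0,.9,.005),key=lambda a:np.hypot(*(pix(d,Hw(.2-.148*np.cos(a),y,.07+.148*np.sin(a)))-c(*q))))
    print("cover",best,pix(d,Hw(.2-.148*np.cos(best),y,.07+.148*np.sin(best)))-c(*q))
json.dump([yaw,*t],open("house.json","w"))
E
python3 m.py
```

```text
(np.float64(391.48553719008265), np.float64(200.90857438016528)) 484 [ 0.67335333 -0.07205068]
(np.float64(504.80815972222223), np.float64(232.49348958333334)) 576 [ 0.58765393 -0.36869963]
(np.float64(374.7118131868132), np.float64(261.8760989010989)) 455 [ 0.51069097 -0.02534775]
(np.float64(489.71342592592595), np.float64(294.5643518518518)) 540 [ 0.42494345 -0.32191784]
scale 1.021027337180049 yaw -0.28097399021000385 t [ 0.44827791 -0.16788836] res mm [[0.9, 4.4], [-1.6, -4.0], [1.6, 4.0], [-1.0, -4.4]]
pin [ 0.86524682 -1.60434505]
[35.81580359 72.89046834]
[11.48393384 81.32553363]
[  -2.729628   -111.24225409]
[ 94.77439008 116.19409272]
cover 0.63 [-0.41195463 -0.12766468]
cover 0.67 [-0.28162991 -0.03112555]
```

Bolt spacing and pin agree to a few mm. The yaw is -0.281 and the cam axis is at about (0.448, -0.168). The cam is about 0.30 open and the cover about 0.65. First I'll turn the hand and close the fingers.

```bash
python3 -m pendant '[[0,0,0,0,0,0.8,1],[0,0,0,0,0,0.8,1],[0,0,0,0,0,0.8,1],[0,0,0,0,0,0.8,1],[0,0,0,0,0,0.8,1],[0,0,0,0,0,0.8,1],[0,0,0,0,0,0.8,1],[0,0,0,0,0,0.8,1]]'
cat > to.py <<'E'
# to.py xh yh ztip [yaw of tool y rel. to slot angle cam] : shift/turn still to go, in tool axes
from h import *
import json,sys
yaw,tx,ty=json.load(open("house.json")); xh,yh,z=map(float,sys.argv[1:4])
s=bot.get_state(); Rt=np.array(s["eef_rot"]); c,sn=np.cos(yaw),np.sin(yaw)
tgt=np.array([tx+c*xh-sn*yh,ty+sn*xh+c*yh,z+bot.tcp_to_tips]); e=Rt.T@(tgt-s["eef_pos"])
print("go (full scales)",(e/.06).round(3),"t",s["clock"],"j",np.round(s["joint_pos"],2),"F",np.round(s["wrist_force"],1),"width",round(s["width"],4))
ya=np.arctan2(Rt[1,1],Rt[0,1]); print("tool y as cam angle",round(yaw+np.pi/2-ya,3),"tilt",Rt[:,2].round(3))
r=Rt[:2].T@np.array([c,sn]); print("tool-axes of housing +x",r.round(3))
E
python3 to.py .095 0 .185
```

```text
clock: 1.15
eef_pos: [0.2038, 0.4838, 0.4044]
eef_rot: [[-0.479, 0.878, -0.0], [0.878, 0.479, -0.001], [-0.0, -0.001, -1.0]]
wrist_force: [0.1, 0.1, -0.0]
width: -0.0001
grip_force: 0.0
go (full scales) [-12.599  -0.494   0.772] t 1.15 j [ 1.17  0.13 -0.04  1.41  0.    2.24] F [ 0.1  0.1 -0. ] width -0.0001
tool y as cam angle 0.791 tilt [-0.    -0.001 -1.   ]
tool-axes of housing +x [-0.703  0.711 -0.   ]
```

```bash
python3 -m pendant '[[-0.79,-0.03,0,0,0,0,1],[-0.79,-0.03,0,0,0,0,1],[-0.79,-0.03,0,0,0,0,1],[-0.79,-0.03,0,0,0,0,1],[-0.79,-0.03,0,0,0,0,1],[-0.79,-0.03,0,0,0,0,1],[-0.79,-0.03,0,0,0,0,1],[-0.79,-0.03,0,0,0,0,1]]' >/dev/null
python3 -m pendant '[[-0.79,-0.03,0,0,0,0,1],[-0.79,-0.03,0,0,0,0,1],[-0.79,-0.03,0,0,0,0,1],[-0.79,-0.03,0,0,0,0,1],[-0.79,-0.03,0,0,0,0,1],[-0.79,-0.03,0,0,0,0,1],[-0.79,-0.03,0.3,0,0,0,1],[-0.79,-0.03,0.3,0,0,0,1]]' >/dev/null
python3 to.py .095 0 .185
```

```text
go (full scales) [ 0.069 -0.045  0.162] t 3.15 j [-0.35  0.23  0.    1.35  0.    0.72] F [0.5 0.3 0.2] width 0.0001
tool y as cam angle 0.788 tilt [ 0.  0. -1.]
tool-axes of housing +x [-0.705  0.709  0.   ]
```

```bash
python3 -m pendant '[[0.07,-0.05,0.3,0,0,0,1],[0,0,0.3,0,0,0,1],[0,0,0.25,0,0,0,1],[0,0,0.2,0,0,0,1],[0,0,0.2,0,0,0,1],[0,0,0.2,0,0,0,1],[0,0,0.2,0,0,0,1],[0,0,0.2,0,0,0,1]]'
python3 to.py .095 0 .07
```

```text
clock: 4.15
eef_pos: [0.5386, -0.1926, 0.2568]
eef_rot: [[-0.481, 0.877, -0.0], [0.877, 0.481, 0.0], [0.0, -0.0, -1.0]]
wrist_force: [-1.9, 0.1, 2.9]
width: 0.0001
grip_force: 1.6
go (full scales) [-0.031  0.002  0.224] t 4.15 j [-0.34  0.25 -0.21  1.11 -0.    0.73] F [-1.9  0.1  2.9] width 0.0001
tool y as cam angle 0.788 tilt [-0.  0. -1.]
tool-axes of housing +x [-0.705  0.709 -0.   ]
```

The tip is pressing the cover down with about 3 N, 13 mm above shut. I'll finish slowly.

```bash
python3 -m pendant '[[0,0,0.06,0,0,0,1],[0,0,0.06,0,0,0,1],[0,0,0.05,0,0,0,1],[0,0,0.04,0,0,0,1],[0,0,0.03,0,0,0,1],[0,0,0.02,0,0,0,1],[0,0,0,0,0,0,1],[0,0,0,0,0,0,1]]'
python3 to.py .095 0 .07
```

```text
clock: 5.15
eef_pos: [0.5386, -0.1927, 0.2434]
eef_rot: [[-0.481, 0.877, 0.001], [0.877, 0.481, -0.0], [-0.001, 0.001, -1.0]]
wrist_force: [-5.8, 2.1, 11.3]
width: -0.0002
grip_force: 5.4
go (full scales) [-0.03   0.001  0.   ] t 5.15 j [-0.34  0.26 -0.23  1.08  0.    0.73] F [-5.8  2.1 11.3] width -0.0002
tool y as cam angle 0.788 tilt [ 0.001 -0.    -1.   ]
tool-axes of housing +x [-0.705  0.709  0.001]
```

```bash
python3 -m pendant '[[0,0,0.02,0,0,0,1],[0,0,0,0,0,0,1],[0,0,-0.4,0,0,0,1],[0,0,-0.6,0,0,-0.9,0.65],[0,0,-0.6,0,0,-0.95,0.65],[0,0,0,0,0,-0.95,0.65],[0,0,0,0,0,-0.95,0.65],[0,0,0,0,0,-0.9,0.65]]' >/dev/null
python3 to.py 0 0 .13
```

```text
go (full scales) [ 1.494 -0.48   0.556] t 6.15 j [-0.34  0.22 -0.07  1.28  0.    0.24] F [-0.6  0.   0.3] width 0.0296
tool y as cam angle 0.298 tilt [ 0.001 -0.    -1.   ]
tool-axes of housing +x [-0.956  0.293  0.001]
```

```bash
python3 -m pendant '[[0.3,-0.1,0,0,0,0,0.65],[0.4,-0.13,0,0,0,0,0.65],[0.4,-0.13,0,0,0,0,0.65],[0.4,-0.12,0,0,0,0,0.65],[0,0,0,0,0,0,0.65],[0,0,0,0,0,0,0.65],[0,0,0,0,0,0,0.65],[0,0,0,0,0,0,0.65]]' >/dev/null
python3 to.py 0 0 .13
python3 - <<'E'
from h import *
o=[cam(n)["img"][:,:,::-1] for n in ("wrist","scene","top")]
cv2.imwrite("pics/w1.png",o[0])
a=cv2.resize(o[1][190:430,100:340],(600,600),interpolation=cv2.INTER_CUBIC)
cv2.imwrite("pics/s1.png",a)
E
```

```text
go (full scales) [-0.003 -0.006  0.554] t 7.15 j [-0.36  0.05 -0.27  1.25  0.    0.22] F [ 0.6 -0.6 -0.9] width 0.0298
tool y as cam angle 0.301 tilt [-0.  0. -1.]
tool-axes of housing +x [-0.955  0.297 -0.   ]
```

View pics/w1.png

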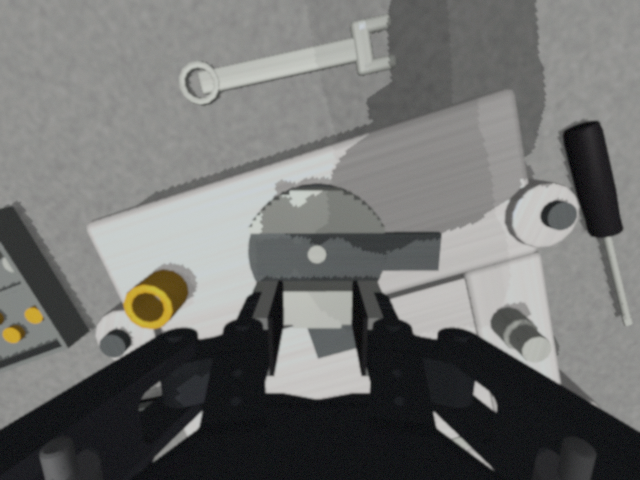

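View pics/s1.png

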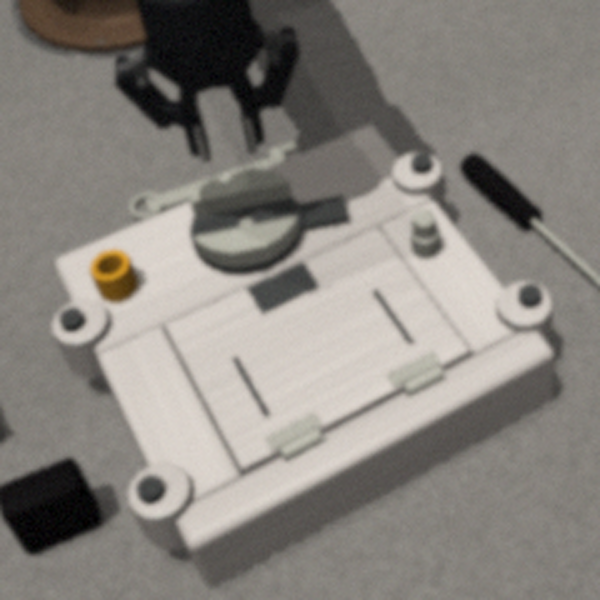

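The cover lies flush and the slot is aligned with the finger line. In the wrist view the cam pin is at (317,254) and the fingertips are symmetric about column 318. In the scene crop the pin is at (247,222), so I'll cross-check the axis from both views.

Run:
```python
from h import *
for n,uv in (("wrist",(316.7,254)),("scene",(100+247/2.5,190+222/2.5))):
    d=cam(n); print(n,onz(d,uv,.082).round(4))
    if n=="wrist":
        p=[onz(d,q,.079)[:2] for q in ((440,233),(438,270))]; m=sum(p)/2-onz(d,uv,.082)[:2]
        print("cam",-.281+np.pi/2-np.arctan2(m[1],m[0]),np.hypot(*m),"walls",[onz(d,q,.1).round(4)[:2] for q in ((317,233),(317,282))])
```

```text
wrist [ 0.4517 -0.1695  0.082 ]
cam 0.2933841089599559 0.08280083328120386 walls [array([ 0.4359, -0.1589]), array([ 0.4625, -0.1764])]
scene [ 0.4533 -0.1679  0.082 ]
```

```bash
python3 -m pendant '[[-0.04,0.01,0.2,0,0,0,0.65],[0,0,0.25,0,0,0,0.65],[0,0,0.25,0,0,0,0.65],[0,0,0.2,0,0,0,0.65],[0,0,0.2,0,0,0,0.65],[0,0,0.13,0,0,0,0.65],[0,0,0.05,0,0,0,0.65],[0,0,0,0,0,0,0.65]]' >/dev/null
python3 to.py .0025 0 .084
```

```text
go (full scales) [-0.012 -0.001  0.046] t 8.4 j [-0.36  0.08 -0.41  1.08  0.    0.22] F [0.  0.5 0.1] width 0.0298
tool y as cam angle 0.301 tilt [ 0. -0. -1.]
tool-axes of housing +x [-0.955  0.297  0.   ]
```

The tips are in the slot without touching anything. Now I'll turn the hand about its own axis.

```bash
python3 -m pendant '[[0,0,0.02,0,0,0.7,0.65],[0,0,0,0,0,0.7,0.65],[0,0,0,0,0,0.7,0.65],[0,0,0,0,0,0.7,0.65],[0,0,0,0,0,0.7,0.65],[0,0,0,0,0,0.7,0.65],[0,0,0,0,0,0.7,0.65],[0,0,0,0,0,0.7,0.65]]' >/dev/null
python3 to.py .0025 0 .085; python3 -c "
from h import *;print(bot.get_state()['moment'])"
```

```text
go (full scales) [ 0.011 -0.     0.026] t 9.4 j [-0.36  0.08 -0.41  1.08 -0.    0.81] F [ 2.  -6.5 -0.7] width 0.03
tool y as cam angle 0.89 tilt [ 0.003 -0.004 -1.   ]
tool-axes of housing +x [-0.629  0.777  0.004]
[-1.21560549 -0.35068113  0.11446559]
```

```bash
python3 -m pendant '[[0,0,0,0,0,0.7,0.65],[0,0,0,0,0,0.7,0.65],[0,0,0,0,0,0.7,0.65],[0,0,0,0,0,0.7,0.65],[0,0,0,0,0,0.7,0.65],[0,0,0,0,0,0.7,0.65],[0,0,0,0,0,0.7,0.65],[0,0,0,0,0,0.7,0.65]]' >/dev/null
python3 to.py .0025 0 .085; python3 -c "
from h import *;print(bot.get_state()['moment'])"
```

```text
go (full scales) [ 0.012 -0.005  0.026] t 10.4 j [-0.36  0.08 -0.41  1.08 -0.    1.4 ] F [ 2.  -6.2 -0.9] width 0.0296
tool y as cam angle 1.477 tilt [ 0.002 -0.005 -1.   ]
tool-axes of housing +x [-0.094  0.996  0.004]
[-1.42887765 -0.24797881  0.1277177 ]
```

```bash
python3 -m pendant '[[0,0,0,0,0,0.6,0.65],[0,0,0,0,0,0.6,0.65],[0,0,0,0,0,0.5,0.65],[0,0,0,0,0,0.5,0.65],[0,0,0,0,0,0.4,0.65],[0,0,0,0,0,0.4,0.65],[0,0,0,0,0,0.3,0.65],[0,0,0,0,0,0,0.65]]' >/dev/null
python3 to.py .0025 0 .085; python3 -c "
from h import *;print(bot.get_state()['moment'])"
```

```text
go (full scales) [ 0.009 -0.008  0.026] t 11.4 j [-0.36  0.08 -0.41  1.08 -0.    1.74] F [ 0.7 -6.4 -0.1] width 0.0296
tool y as cam angle 1.82 tilt [ 0.002 -0.004 -1.   ]
tool-axes of housing +x [0.247 0.969 0.003]
[-1.30635297 -0.18576817  0.03520546]
```

```bash
python3 -m pendant '[[0,0,0,0,0,0.25,0.65],[0,0,0,0,0,0.25,0.65],[0,0,0,0,0,0.25,0.65],[0,0,0,0,0,0.25,0.65],[0,0,0,0,0,0,0.65],[0,0,0,0,0,0,0.65],[0,0,0,0,0,0,0.65],[0,0,0,0,0,0,0.65]]' >/dev/null
python3 to.py .0025 0 .085
python3 - <<'E'
from h import *
print(bot.get_state()['moment'])
d=cam("wrist");cv2.imwrite("pics/w2.png",d["img"][:,:,::-1])
E
```

```text
go (full scales) [ 0.008 -0.008  0.026] t 12.4 j [-0.36  0.08 -0.41  1.08 -0.    1.85] F [ 2.  -5.4 -0.7] width 0.0301
tool y as cam angle 1.925 tilt [ 0.002 -0.004 -1.   ]
tool-axes of housing +x [0.347 0.938 0.003]
[-1.27464837 -0.25831461  0.12857913]
```

View pics/w2.png

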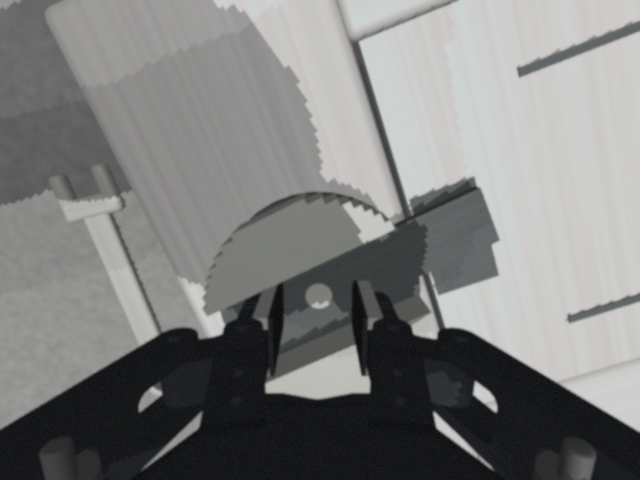

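The tongue is over the cover's edge at about (450,235). The slot lags the hand by about 23°, so the cam is near 1.5 rad and the moment is still only friction. I'll press on to the stop.

```bash
python3 -m pendant '[[0,0,0,0,0,0.2,0.65],[0,0,0,0,0,0.2,0.65],[0,0,0,0,0,0.2,0.65],[0,0,0,0,0,0.2,0.65],[0,0,0,0,0,0.2,0.65],[0,0,0,0,0,0,0.65],[0,0,0,0,0,0,0.65],[0,0,0,0,0,0,0.65]]' >/dev/null
python3 to.py .0025 0 .085; python3 -c "
from h import *;print(bot.get_state()['moment'])"
```

```text
go (full scales) [ 0.007 -0.009  0.026] t 13.45 j [-0.36  0.08 -0.41  1.08 -0.    1.95] F [ 0.9 -5.4  0.4] width 0.0297
tool y as cam angle 2.03 tilt [ 0.002 -0.004 -1.   ]
tool-axes of housing +x [0.443 0.897 0.003]
[-1.27476712 -0.18191088  0.07554293]
```

```bash
python3 -m pendant '[[0,0,0,0,0,0.2,0.65],[0,0,0,0,0,0.2,0.65],[0,0,0,0,0,0.2,0.65],[0,0,0,0,0,0.2,0.65],[0,0,0,0,0,0.2,0.65],[0,0,0,0,0,0,0.65],[0,0,0,0,0,0,0.65],[0,0,0,0,0,0,0.65]]' >/dev/null
python3 to.py .0025 0 .085
python3 - <<'E'
from h import *
print(bot.get_state()['moment'])
d=cam("wrist");cv2.imwrite("pics/w3.png",d["img"][:,:,::-1])
E
```

```text
go (full scales) [0.012 0.004 0.028] t 14.45 j [-0.36  0.08 -0.41  1.08 -0.    2.05] F [-5.  -6.2  4.7] width 0.0299
tool y as cam angle 2.129 tilt [-0.    -0.005 -1.   ]
tool-axes of housing +x [0.529 0.848 0.001]
[-1.60785467  0.87267414  2.5436337 ]
```

View pics/w3.png

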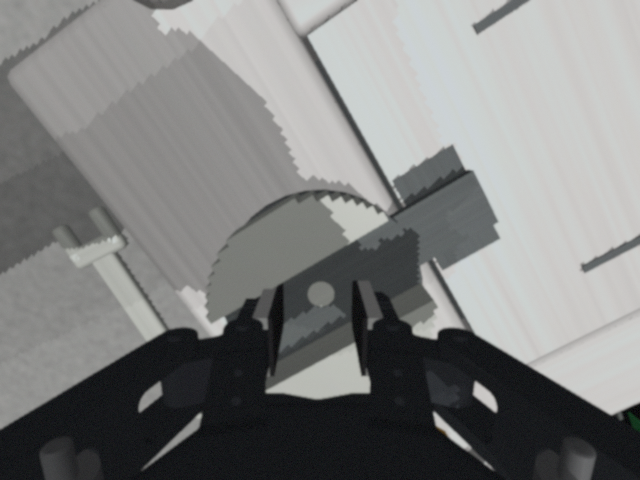

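The moment jumped to 2.5 N m, and the tongue sits square across the cover's edge, so the head is at its stop. I'll back the hand off to the slot's middle, then lift clear.

```bash
python3 -m pendant '[[0,0,0,0,0,-0.6,0.65],[0,0,0,0,0,-0.7,0.65],[0,0,0,0,0,-0.8,0.65],[0,0,0,0,0,-0.8,0.65],[0,0,0,0,0,-0.8,0.65],[0,0,0,0,0,-0.8,0.65],[0,0,0,0,0,-0.4,0.65],[0,0,0,0,0,0,0.65]]' >/dev/null
python3 to.py .0025 0 .085; python3 -c "
from h import *;print(bot.get_state()['moment'])"
```

```text
go (full scales) [-0.004  0.009  0.017] t 15.5 j [-0.36  0.08 -0.41  1.08  0.    1.54] F [ 0.2 -0.2 -0.4] width 0.0298
tool y as cam angle 1.621 tilt [ 0.001 -0.    -1.   ]
tool-axes of housing +x [0.05  0.999 0.001]
[0.01925917 0.03513375 0.01956804]
```

```bash
python3 -m pendant '[[0,0,-0.2,0,0,0,0.65],[0,0,-0.4,0,0,0,0.65],[0,0,-0.6,0,0,0,0.65],[0,0,-0.6,0,0,0,0.65],[0,0,-0.5,0,0,0,0.65],[0,-0.5,-0.3,0,0,0,0.65],[0,-0.5,0,0,0,0,0.65],[0,0,0,0,0,0,0.65]]' >/dev/null
python3 -m pendant '[[0,-0.5,0,0,0,0,0.65],[0,-0.5,0,0,0,0,0.65],[0,0,0,0,0,0,0.65],[0,0,0,0,0,0,0.65],[0,0,0,0,0,0,0.65],[0,0,0,0,0,0,0.65],[0,0,0,0,0,0,0.65],[0,0,0,0,0,0,0.65]]' >/dev/null
python3 to.py 0 0 .2
python3 - <<'E'
from h import *
d=cam("scene");cv2.imwrite("pics/s2.png",cv2.resize(d["img"][190:430,100:340,::-1],(600,600),interpolation=cv2.INTER_CUBIC))
E
```

```text
go (full scales) [-0.006  1.968  0.69 ] t 17.5 j [-0.37 -0.18 -0.32  1.44  0.    1.54] F [-0.1 -0.5  0.7] width 0.0297
tool y as cam angle 1.621 tilt [-0.  0. -1.]
tool-axes of housing +x [ 0.05   0.999 -0.   ]
```

View pics/s2.png

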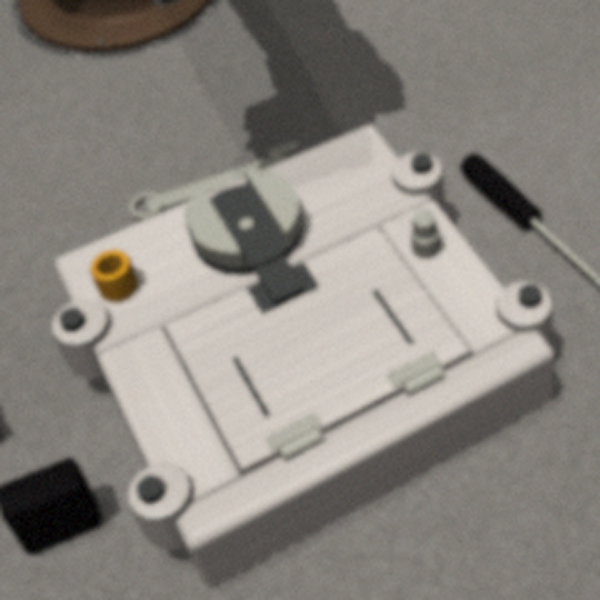

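The cover is shut and the tongue lies over its dark patch at (285,280). The bushing, socket and the other loose things are where they were, and the hand is clear.

```bash
python3 -c "
from bench import bot;print(bot.close_job())"
```

```text
the job is handed in; nothing more can be done
None
```

I pushed the cover shut, turned the cam head clockwise to its stop so its tongue lies over the cover, moved the hand clear, and handed the job in at about 17.5 s; no verdict was returned.

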